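# Release the stop and slide the tub carrier home

### The arm

A 7-joint arm with a two-finger parallel gripper is mounted at the origin on the work surface. World frame = base frame: x ahead of the robot, y to its left, z up, the work surface at z = 0. Lengths are in m, angles in degrees, forces in N, time in s.
With the tool pointing down it reaches from about 0.4 to 0.925 m from the base axis. Payload 5.6 kg.
Tool frame: the origin (TCP) lies midway between the tips of the shut fingers; the grasp point (between the pads) lies 19 mm behind it; x points along the fingers, y is the direction in which the jaws open and shut, and the axes are right-handed (so a half turn about x gives the same grasp; the last joint's range is limited). The gripper opens to 85 mm and grips with 20 to 120 N. Pads are 22 mm wide; open, the fingers measure 114 mm over their backs; the gripper's body (76 mm by 85 mm) begins 54 mm behind the grasp point. The pads swing forward as they close: fully open they stand 13 mm farther back than shut.
Start: joints at [-66.692, 26.786, -0.665, 91.828, 0.344, 61.387, -3.226], TCP at [0.283, 0.585, 0.231] pointing down, gripper open.
Joint ranges: [-144.91, 144.91], [-17.63, 115.5], [-89.93, 88.59], [15.96, 139.68], [-74.01, 254.01], [8.47, 105.57], [-167.45, 167.45]. Speed limits (degrees/s): [147.25, 147.25, 180, 180, 180, 180, 180].

### API

Orientations are given as [roll, pitch, yaw] about the fixed x, y, z axes, in that order (R = Rz(yaw) Ry(pitch) Rx(roll)).
In Python, from station import ctrl gives the robot as it stands. The module is installed in compiled form; this text tells all that it offers. Calls block until the motion is done:
- ctrl.move_ptp(position, orientation): joint-space move of the TCP to a pose.
- ctrl.move_linear(position, attitude=None, max_speed=0.15, max_force=None): straight line of the TCP; attitude=None keeps the orientation; max_speed is the mean speed in m/s. With max_force (N) it stops when the force on the tool has changed by that much, and returns True; else False.
- ctrl.set_joints(angles): joint-space move.
- ctrl.ungrasp() and ctrl.clamp(f_grip=None): open the fingers fully, or close them until they stop; f_grip is the grip in N (None keeps the last).
- ctrl.sleep(seconds).
- ctrl.inverse_kinematics(position, orientation): joint angles nearest the present ones, or None.
- ctrl.read_state(): the state.
- ctrl.camera(name): name is "scene" or "side" or "wrist"; returns the picture (400x640x3 uint8, red, green, blue); there is no depth.
- ctrl.calibration(name): a dict with "camera_matrix" (3x3 intrinsics, pixels), "distortion" ([k1, k2, p1, p2, k3] as OpenCV has them; the pictures are not rectified), "R" (3x3) and "t" (3): a world point X has camera coordinates R X + t. Camera axes: x right, y down, z forward; pixel columns grow to the right and rows downward; lengths in m; the calibration is good to about 2 mm. A picture is of the moment at which its call begins: read the wrist's pose just before it. calibration takes no time and is no camera call; for the wrist camera it gives the pose at the moment of the call.
A pose or a line that the arm cannot do raises ctrl.IKError and nothing moves.
- ctrl.sign_off(): hands the job in, once; it reports no verdict.
The state is a dict: "time": time; "q": joint angles; "dq": joint speeds; "effort": joint torques, N m; "eef_pos": TCP position; "orientation": TCP orientation; "ft_force": force on the tool from outside, world axes, zero at the start; "wrist_torque": the same for the moment, N m; "finger_gap": finger opening in m.
Only numpy, scipy, OpenCV 4.12 (cv2) and the standard library are available. Lean on these libraries where they do the work, as an engineer would, in place of code of your own. Each camera call takes 0.05 s, during which the arm holds its last target.

### The job

Press the long yellow release bar fully down behind the wooden carrier to sink the two red stops, and keep it down while you push the carrier along the lane, right over the stops and up to the end buffer. Then let the bar spring back up so the stops lock the carrier in, and move clear. Only touch and push: do not lift or tilt the carrier, and leave the tub, tape roll and basket nearby alone.

Things in the scene. Friction and masses are not known exactly. Their poses are not given: they have to be found in the camera images.
- lane: fixed lane on the bench, 475 mm long, 160 wide; aluminium deck 40 mm high, teal side guides 60 mm high (inner faces 134 mm apart). Origin on the bench, on the lane's centre line; +x is the way the carrier is to be pushed, z up. Spans x = -240 to +237 mm. The end buffer (85 mm high) has its black face at x = 211 mm.
- release_bar (a joint): yellow spring bar, 30 mm wide, on the lane's centre line from x = -215 to +90 mm (lane frame), passing under the carrier; sinks level wherever pressed. 0 = up (top 62 mm above the bench), 0.020 = fully down (top 42 mm above the bench). Net spring push 2 N up, 7 N down. Carries the two red stops: they are below the deck beyond 0.012; keep 0.015 or more while the carrier crosses.
- bar_top (a point): centre of the bar's top face near its tail end, behind the carrier, at x = -170 mm in the lane frame; moves down with the bar.
- stop (a point): point on the lane's centre line at deck height, midway between the two red stops, x = 51 mm in the lane frame. Each stop spans x = 45 to 57 mm, is 16 mm wide, centred 45 mm to either side of the centre line, and stands 12 mm above the deck when the bar is up. A finger passes between them (74 mm free).
- carrier_center (a point): middle of the loose wooden carrier: 140 mm long (along lane x), 130 wide, about 0.85 kg; 38.5 mm above its underside. Starts before the stops; home against the buffer it is at x = 141 mm in the lane frame. Two runners 27 mm high leave a 60 mm wide tunnel over the bar. Brown tub stacks fixed in its front half rise to 87 mm above the deck.
- tub: brown open tub, 66 mm across, 65 mm high, bystander on the bench; origin at the centre of its underside.
- tape: amber roll of tape lying flat, 96 mm across, 45 mm high, bystander; origin at the centre of its underside.
- basket: open white basket 100 x 70 x 60 mm high, bystander; origin at the centre of its underside.
- carrier_rear (a point): middle of the flat rear wall of the carrier's tray, the face to push: 70 mm behind carrier_center, 38.5 mm above the deck. The wall is 130 mm wide and runs from 27 to 50 mm above the deck, so a finger standing on the bar meets it. When home it is 14 mm past the stops, at x = 71 mm in the lane frame.
Mind the look-alikes: they are no part of the job. Leave any green or orange look-alike of the part that bears carrier_center alone.

How it is judged (in metres and radians):
On the way, in this order (a step that is already met when the one before it is completed fails the run):
1. the release bar is pressed down while the carrier still stands before the stops (value of joint release_bar above 0.014 m and x of carrier_center in the frame of lane below -0.02 m), for 0.1 s.
2. the carrier has passed over the stops with the bar still held down (value of joint release_bar above 0.014 m and x of carrier_center in the frame of lane above 0.127 m), for 0.05 s.
At the end, for the whole second after the job is handed in: the carrier lies flat on the deck beyond the stops, within 11 mm of the end buffer, and the release bar is back up (within 3 mm) so that the stops stand behind it (x of carrier_center in the frame of lane between 0.13 and 0.146 m and z of carrier_center in the frame of lane between 0.074 and 0.083 m and angle between carrier_center's own z axis and vertical below 0.06 rad and value of joint release_bar below 0.003 m and horizontal distance between carrier_center and stop above 0.078 m); the robot touches nothing.
It fails at once if the bar was let up while the carrier was still over the stops (x of carrier_center in the frame of lane between -0.018 and 0.12 m and value of joint release_bar below 0.013 m).
It fails at once if the carrier was lifted (z of carrier_center in the frame of lane above 0.09 m).
It fails at once if the carrier was tilted (angle between carrier_center's own z axis and vertical above 0.15 rad).
It fails at once if the tub, the tape roll or the basket was disturbed (distance of any of tub, tape, basket from where it was at the start of the episode above 0.02 m).
It also fails if it takes over 48 s, if anything falls off the work surface, if the arm or the gripper's body presses on something with over 40 N, if the wrist force passes 120 N, or if a joint passes its speed limit or range.

## Working session

There is one attempt and no reset: what is moved stays moved. The work goes in short steps, each a Python script; the robot and the scene stay as the last script left them, time stands still between calls to the robot, and variables do not carry over. Pictures are saved under pics/ and viewed, and the job is handed in when it is done.

```bash
mkdir -p pics; ls
python3 - <<'E'
from station import ctrl
import cv2
s=ctrl.read_state();print(s)
for n in ["scene","side","wrist"]:
    im=ctrl.camera(n);cv2.imwrite(f"pics/{n}0.png",im[:,:,::-1]);c=ctrl.calibration(n);print(n,c)
E
```

```text
pics
{'time': 0.0, 'q': array([-66.69219518,  26.84027292,  -0.66500497,  91.88237664,
         0.34402962,  61.38542683,  -3.22597007]), 'dq': array([-0.05847215,  0.00682478,  0.01632508,  0.00290208, -0.02546312,
       -0.00081959,  0.03784225]), 'effort': array([-1.41380442e-03, -5.32384264e+01,  2.09966203e-02, -2.51305300e+01,
        1.14703717e-02,  7.70481303e-03,  1.27934442e-05]), 'eef_pos': array([0.28242262, 0.58480444, 0.23027942]), 'orientation': array([ -85.98738414,   89.89389942, -111.76247041]), 'ft_force': array([ 0.33099441,  0.83898617, -0.90916796]), 'wrist_torque': array([-0.00724031,  0.03191507, -0.02143108]), 'finger_gap': 0.08536716131828136}
scene {'camera_matrix': array([[489.66640717,   0.        , 323.68055253],
       [  0.        , 489.66640717, 194.45179384],
       [  0.        ,   0.        ,   1.        ]]), 'distortion': array([-0.09350241,  0.        ,  0.        ,  0.        ,  0.        ]), 'R': array([[ 0.17066799,  0.98508976, -0.02169352],
       [ 0.55571617, -0.11441267, -0.82346177],
       [-0.81366576,  0.12848312, -0.56695689]]), 't
[... 281 characters left out ...]
, 0.       , 0.       ]), 'R': array([[ 0.86614041, -0.49958566, -0.01466161],
       [-0.28204583, -0.46434931, -0.83954146],
       [ 0.41261477,  0.73129603, -0.54309775]]), 't': array([-0.54060393,  0.13712232,  0.92118122])}
wrist {'camera_matrix': array([[297.24190644,   0.        , 320.62395527],
       [  0.        , 297.24190644, 195.85193299],
       [  0.        ,   0.        ,   1.        ]]), 'distortion': array([-0.00718653,  0.        ,  0.        ,  0.        ,  0.        ]), 'R': array([[ 0.43579491,  0.90004351, -0.00211576],
       [ 0.86465528, -0.41800515,  0.27864485],
       [ 0.24990809, -0.12326141, -0.96039189]]), 't': array([-0.64905188, -0.03422049,  0.38028299])}
```

View pics/scene0.png

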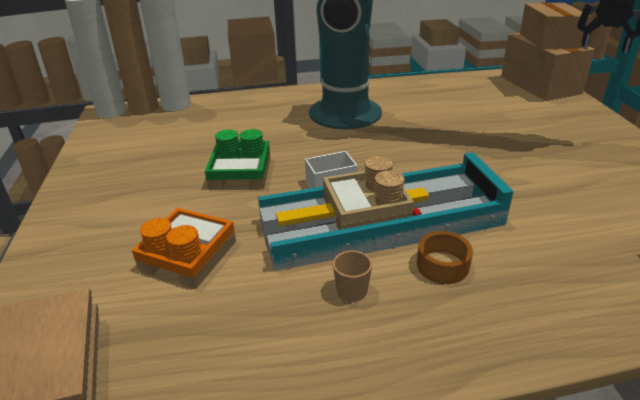

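View pics/side0.png

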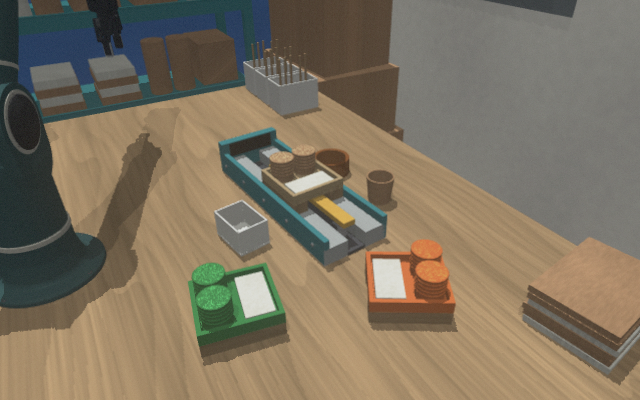

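View pics/wrist0.png

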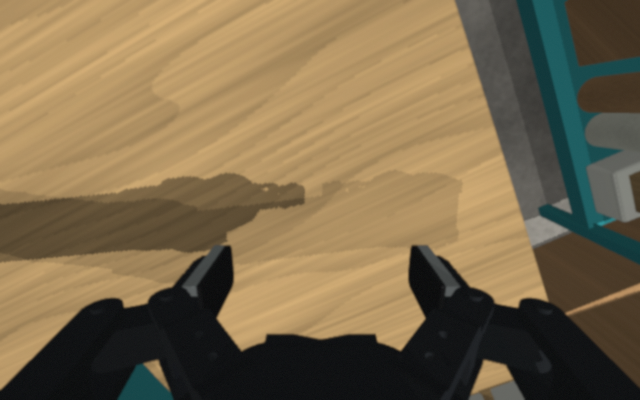

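The scene view shows three look-alikes: a wooden carrier in the lane at (368,190), a green one at (240,160) and an orange one at (185,245). The wooden one stands over the yellow bar between the teal guides, so it is the one meant. The tub is at (352,275), the tape at (445,257) and the basket at (330,168). I'll confirm with enlarged crops and measure.

```bash
cat > h.py <<'E'
import cv2, numpy as np
from station import ctrl
def ray(c,uv):
    p=cv2.undistortPoints(np.array(uv,float).reshape(-1,1,2),c["camera_matrix"],c["distortion"]).reshape(-1,2)
    d=np.c_[p,np.ones(len(p))]@c["R"]
    return -c["R"].T@c["t"], d
def onplane(c,uv,z):
    o,d=ray(c,uv); return o+d*((z-o[2])/d[:,2])[:,None]
def proj(c,X):
    return cv2.projectPoints(np.array(X,float).reshape(-1,1,3),cv2.Rodrigues(c["R"])[0],c["t"],c["camera_matrix"],c["distortion"])[0].reshape(-1,2)
E
python3 - <<'E'
from h import *
for n,(x0,y0,w,h) in dict(scene=(250,140,270,130),side=(210,120,190,145)).items():
    im=cv2.imread(f"pics/{n}0.png")
    cr=im[y0:y0+h,x0:x0+w]; s=800/w if 800/w*h<600 else 600/h
    cv2.imwrite(f"pics/{n}0c.png",cv2.resize(cr,None,fx=s,fy=s,interpolation=cv2.INTER_CUBIC)); print(n,s)
    hsv=cv2.cvtColor(im,cv2.COLOR_BGR2HSV)
    m=cv2.inRange(hsv,(22,180,120),(32,255,255)); 
    k,l,st,ce=cv2.connectedComponentsWithStats(m)
    c=ctrl.calibration(n)
    for i in range(1,k):
        if st[i,4]>40:
            pts=np.argwhere(l==i)[:,::-1].astype(np.float32)
            b=cv2.boxPoints(cv2.minAreaRect(pts)); print(st[i],b.round(1).tolist()); print(onplane(c,b,0.062).round(4).tolist())
    r=cv2.inRange(hsv,(0,200,120),(4,255,255)); k,l,st,ce=cv2.connectedComponentsWithStats(r)
    for i in range(1,k):
        if st[i,4]>8: print("red",st[i],ce[i],onplane(c,ce[i],0.05))
E
```

```text
scene 2.962962962962963
[407 188  22  11 157] [[406.6000061035156, 190.10000610351562], [426.3999938964844, 186.10000610351562], [428.20001220703125, 195.0], [408.3999938964844, 198.89999389648438]]
[[0.5088, 0.021, 0.062], [0.5031, 0.0651, 0.062], [0.5341, 0.0578, 0.062], [0.5393, 0.0148, 0.062]]
[277 204  57  18 540] [[276.20001220703125, 212.39999389648438], [331.70001220703125, 202.60000610351562], [333.3999938964844, 212.3000030517578], [277.8999938964844, 222.10000610351562]]
[[0.5317, -0.2453, 0.062], [0.5213, -0.1355, 0.062], [0.5532, -0.1382, 0.062], [0.5626, -0.245, 0.062]]
red [414 209   6   5  23] [416.39130435 210.91304348] [[0.56512341 0.02370173 0.05      ]]
side 4.137931034482759
```

View pics/scene0c.png

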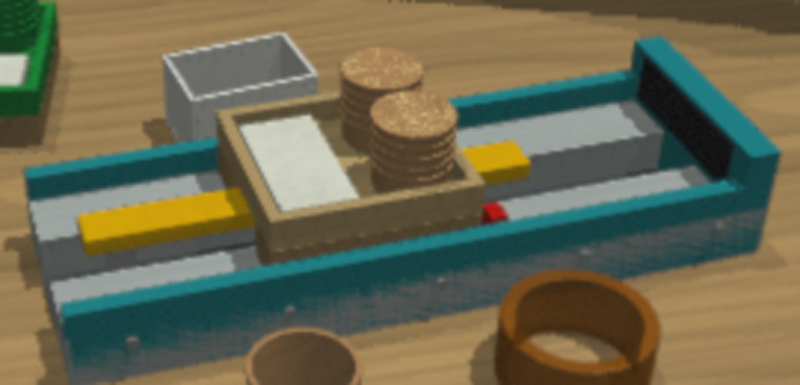

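View pics/side0c.png

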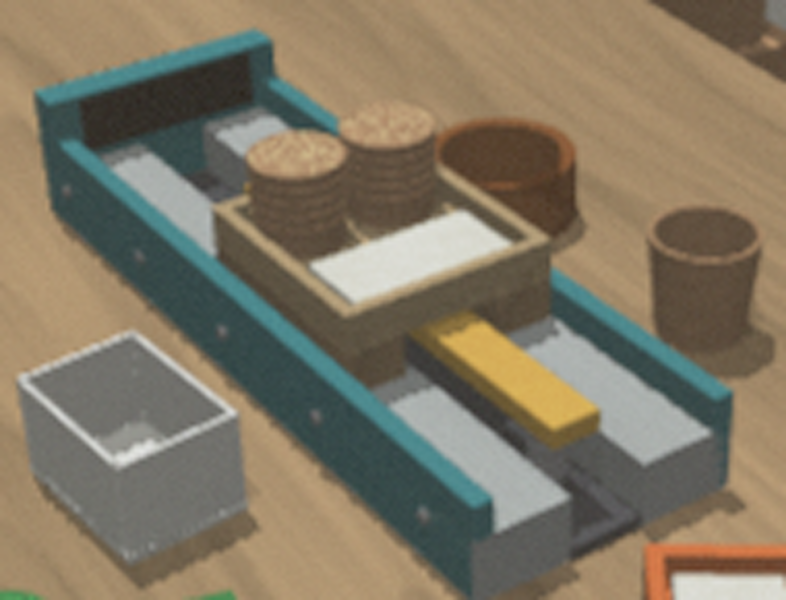

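The crops confirm the wooden carrier in the lane, ahead of one visible red stop (crop 494,213). Next I'll get the lane pose from the guide and buffer corners and the bar.

Run:
```python
from h import *
cs=ctrl.calibration("scene"); cd=ctrl.calibration("side")
S=lambda p:(np.array(p)+.5)/2.963-.5+[250,140]
D=lambda p:(np.array(p)+.5)/4.138-.5+[210,120]
# lane frame coords, name, cam, px, z
L=[("rear far",cs,S((25,172)),.06,(-.240,.08)),("rear near",cs,S((63,312)),.06,(-.240,-.08)),
("buf far",cs,S((660,37)),.085,(.237,.08)),("buf near",cs,S((777,152)),.085,(.237,-.08)),
("d rear L",cd,D((470,510)),.06,(-.24,.08)),("d rear R",cd,D((732,397)),.06,(-.24,-.08)),
("d buf L",cd,D((37,95)),.085,(.237,.08)),("d buf R",cd,D((265,32)),.085,(.237,-.08)),
("bar tailL",cs,S((78,217)),.062,(-.215,.015)),("bar tail near",cs,S((84,243)),.062,(-.215,-.015)),
("bar front far",cs,S((522,143)),.062,(.09,.015)),("bar front near",cs,S((530,160)),.062,(.09,-.015)),
("d bar L",cd,D((553,435)),.062,(-.215,.015)),("d bar R",cd,D((598,410)),.062,(-.215,-.015))]
W=np.array([onplane(c,p,z)[0,:2] for _,c,p,z,_ in L]);M=np.array([l[4] for l in L])
def fit(ix):
    w,m=W[ix],M[ix];a=w-w.mean(0);b=m-m.mean(0)
    th=np.arctan2((b[:,0]*a[:,1]-b[:,1]*a[:,0]).sum(),(a*b).sum());R=np.array([[np.cos(th),-np.sin(th)],[np.sin(th),np.cos(th)]])
    return th,R,w.mean(0)-R@m.mean(0)
for ix in (list(range(14)),[0,1,2,3,8,9,10,11],[4,5,6,7,12,13]):
    th,R,t=fit(ix);print(np.degrees(th),t)
    for i in ix: print(L[i][0],W[i].round(4),((W[i]-t)@R-M[i]).round(4)*1000)
th,R,t=fit(list(range(14)))
ts=lambda c,p,z:((onplane(c,p,z)[0,:2]-t)@R).round(4)
print("carrier rear rim scene z.09",ts(cs,S((218,112)),.09),ts(cs,S((272,222)),.09)," side",ts(cd,D((345,318)),.09),ts(cd,D((548,240)),.09))
print("carrier front rim scene",ts(cs,S((484,186)),.09),"side",ts(cd,D((217,208)),.09))
print("bar under?",t+R@[-.17,0])
np.savez("lane.npz",th=th,R=R,t=t)
```

```text
94.73764899398107 [ 0.52703851 -0.03397622]
rear far [ 0.4723 -0.2765] [ 2.9 -5.5]
rear near [ 0.6231 -0.2633] [3.6 3.2]
buf far [0.4281 0.196 ] [ 0.4 -0.4]
buf near [0.5853 0.2086] [-0.1  1.9]
d rear L [ 0.4667 -0.2798] [0.  0.4]
d rear R [ 0.6229 -0.2691] [-2.3  3.9]
d buf L [0.4279 0.1877] [-7.9  0.5]
d buf R [0.5885 0.199 ] [-9.9 -0.5]
bar tailL [ 0.5332 -0.2459] [ 3.3 -3.6]
bar tail near [ 0.5613 -0.2447] [ 2.2 -1.7]
bar front far [0.5093 0.0617] [ 6.8 -5.2]
bar front near [0.53 0.06] [3.4 4.3]
d bar L [ 0.5286 -0.2526] [-3.   1.5]
d bar R [ 0.5585 -0.2465] [0.6 1.2]
95.01268993254911 [ 0.52751611 -0.03111607]
rear far [ 0.4723 -0.2765] [ 0.4 -3.6]
rear near [ 0.6231 -0.2633] [0.4 5.1]
buf far [0.4281 0.196 ] [-2.1 -0.8]
buf near [0.5853 0.2086] [-3.3  1.5]
bar tailL [ 0.5332 -0.2459] [ 0.6 -1.9]
bar tail near [ 0.5613 -0.2447] [-0.7  0. ]
bar front far [0.5093 0.0617] [ 4.  -4.9]
bar front near [0.53 0.06] [0.5 4.6]
94.47649736055816 [ 0.52652778 -0.03778057]
d rear L [ 0.4667 -0.2798] [ 3.4 -1.5]
d rear R [ 0.6229 -0.2691] [1.8 2. ]
d buf L [0.4279 0.1877] [-4.5  0.7]
d buf R [0.5885 0.199 ] [-5.8 -0.3]
d bar L [ 0.5286 -0.2526] [ 0.7 -0.3]
d bar R [ 0.5585 -0.2465] [ 4.4 -0.6]
carrier rear rim scene z.09 [-0.1041  0.0646] [-0.1037 -0.0644]  side [-0.1083  0.0645] [-0.1064 -0.0637]
carrier front rim scene [ 0.0339 -0.0656] side [0.0289 0.0626]
bar under? [ 0.54107939 -0.20339539]
```

```bash
cat >> h.py <<'E'
from scipy.spatial.transform import Rotation as Ro
L=np.load("lane.npz"); th=float(L["th"]); 
def lane(x,y=0): return L["t"]+L["R"]@[x,y]
def orient(sgn):
    xd=np.array([0,0,-1.]); y=sgn*np.array([-np.sin(th),np.cos(th)*1,0]); 
    y=sgn*np.array([-np.sin(th),np.cos(th),0]); z=np.cross(xd,y)
    R=np.c_[xd,y,z]; 
    return Ro.from_matrix(R).as_euler("xyz",degrees=True), R
E
python3 - <<'E'
from h import *
s=ctrl.read_state();R0=Ro.from_euler("xyz",s["orientation"],degrees=True).as_matrix();print(R0.round(2))
c=ctrl.calibration("wrist");print("cam in tool",R0.T@(-c["R"].T@c["t"]-s["eef_pos"]))
for sg in (1,-1):
    o,R=orient(sg);print(sg,o,R.round(2))
    for x in (-.17,-.12,.07):
        for z in (.16,.043):
            q=ctrl.inverse_kinematics([*lane(x),z],o);print(x,z,None if q is None else np.round(q,1))
E
```

```text
[[-0.    0.43  0.9 ]
 [-0.    0.9  -0.43]
 [-1.   -0.    0.  ]]
cam in tool [-0.14287838  0.00015935 -0.07241377]
1 [-94.73764899  90.           0.        ] [[ 0.   -1.   -0.08]
 [ 0.   -0.08  1.  ]
 [-1.    0.    0.  ]]
-0.17 0.16 [ -33.1   49.3   77.   108.7  -52.7   68.2 -111.9]
-0.17 0.043 [ -31.5   65.8   76.3  111.8  -71.3   69.3 -101.3]
-0.12 0.16 [ -39.2   47.3   77.1  111.4  -51.4   66.4 -116.5]
-0.12 0.043 [ -37.3   64.7   76.3  114.6  -71.2   68.1 -104.7]
0.07 0.16 [ -61.9   43.1   77.4  116.3  -48.5   62.8 -136.9]
0.07 0.043 [  3.1  31.7 -13.3 115.8  12.5  33.8 166.1]
-1 [85.26235101 90.          0.        ] [[ 0.    1.    0.08]
 [ 0.    0.08 -1.  ]
 [-1.   -0.    0.  ]]
-0.17 0.16 [-18.6  31.   48.  108.  -28.4  53.6  47.5]
-0.17 0.043 [ -6.6  37.9  31.6 110.5 -30.1  40.   47.9]
-0.12 0.16 [-19.9  27.1  41.7 110.5 -23.   50.9  38.3]
-0.12 0.043 [ -7.8  35.3  26.2 113.  -24.9  37.3  39.1]
0.07 0.16 [-30.2  20.8  27.5 114.7 -12.9  47.4   9.3]
0.07 0.043 [-25.3  32.1  22.1 117.7 -21.   34.   16. ]<sys>:0: UserWarning: Gimbal lock detected. Setting third angle to zero since it is not possible to uniquely determine all angles.
```

```bash
python3 -W ignore - <<'E'
from h import *
o,_=orient(-1)
ctrl.clamp(20)
ctrl.move_ptp([*lane(-.165),.25],o)
ctrl.move_linear([*lane(-.165),.12],max_speed=.1)
s=ctrl.read_state();print(s["time"],s["eef_pos"],s["orientation"],s["q"].round(1),s["finger_gap"],s["ft_force"])
np.save("tcp.npy",s["eef_pos"])
for n in ["scene","side","wrist"]:
    im=ctrl.camera(n)[:,:,::-1]
    if n!="wrist":
        x,y=(250,100) if n=="scene" else (200,90)
        im=cv2.resize(im[y:y+175,x:x+270],None,fx=2.96,fy=2.96,interpolation=cv2.INTER_CUBIC)
    cv2.imwrite(f"pics/{n}1.png",im)
E
```

```text
5.2667 [ 0.54112119 -0.19860217  0.12064579] [76.95543132 89.92586052 -8.30952773] [-15.4  33.   42.9 109.5 -29.5  48.9  47.6] -9.363424072435496e-05 [0.23857877 0.17764805 0.04678447]
```

View pics/scene1.png

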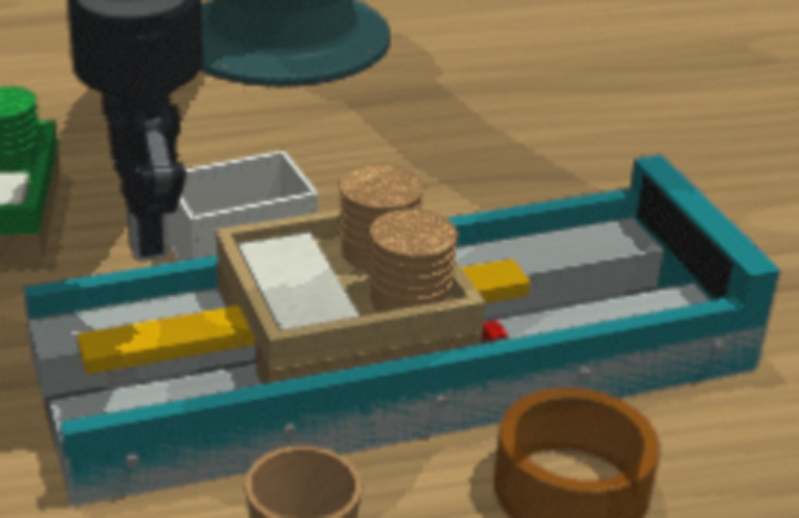

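View pics/side1.png

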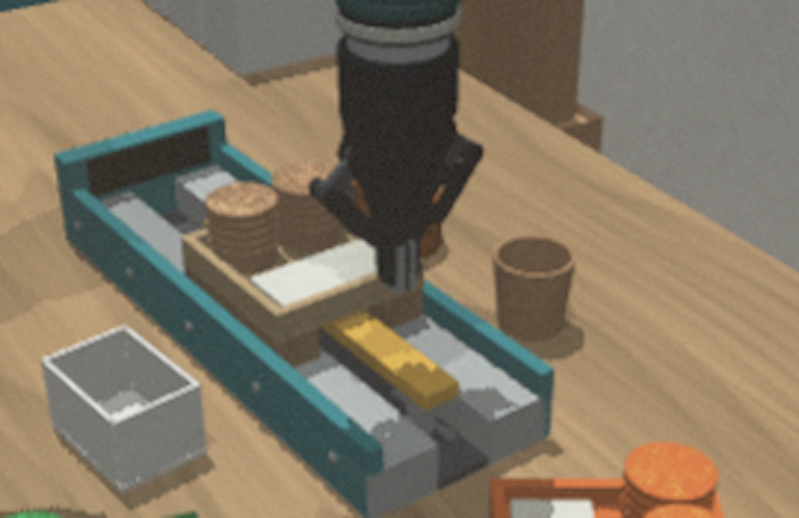

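View pics/wrist1.png

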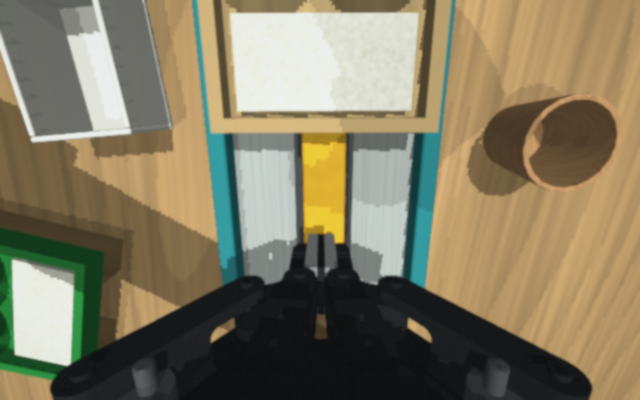

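The wrist view shows the bar at columns 303–346, centred ahead of the fingers, and the carrier's rear rim at row ~132. I'll check these against the lane estimate, then press.

```bash
python3 -W ignore - <<'E'
from h import *
c=ctrl.calibration("wrist")
def ln(uv,z): return ((onplane(c,uv,z)[:,:2]-L["t"])@L["R"]*1000).round(1).tolist()
im=cv2.imread("pics/wrist1.png");hsv=cv2.cvtColor(im,cv2.COLOR_BGR2HSV)
m=cv2.inRange(hsv,(20,170,90),(34,255,255))
for r in (145,180,215):
    k=np.flatnonzero(m[r,280:370])+280;print(r,k.min(),k.max(),ln([(k.min()-.5,r),(k.max()+.5,r)],.062))
print("rim",ln([(215,132),(435,132)],.09))
print("TCP",((ctrl.read_state()["eef_pos"][:2]-L["t"])@L["R"]*1000).round(1))
E
```

```text
145 302 345 [[-116.2, 13.9], [-116.3, -15.7]]
180 303 344 [[-140.4, 13.6], [-140.4, -15.5]]
215 304 344 [[-166.2, 13.4], [-166.2, -16.1]]
rim [[-105.6, 61.5], [-105.7, -64.5]]
TCP [-165.1   -0.3]
```

The bar is 29.5 mm wide and centred at y = -1 mm. The rim is at x = -105.6 mm, so the carrier centre is at about -36 mm, matching the first estimate. Pressing now.

```bash
python3 -W ignore - <<'E'
from h import *
def st(m):
    s=ctrl.read_state();print(m,round(s["time"],2),"lane",((s["eef_pos"][:2]-L["t"])@L["R"]*1000).round(1),"z",s["eef_pos"][2].round(4),s["ft_force"].round(1))
ctrl.move_linear([*lane(-.165,-.001),.068],max_speed=.08); st("above")
r=ctrl.move_linear([*lane(-.165,-.001),.0425],max_speed=.03,max_force=25); st(r)
ctrl.sleep(.3); st("held")
for n in ["side"]:
    im=ctrl.camera(n)[:,:,::-1]
    cv2.imwrite(f"pics/{n}2.png",cv2.resize(im[90:265,200:470],None,fx=2.96,fy=2.96,interpolation=cv2.INTER_CUBIC))
E
```

```text
above 6.22 lane [-165.3   -1.1] z 0.0681 [ 0.3  0.4 -0.7]
False 7.22 lane [-165.1   -1.5] z 0.0427 [1.2 0.3 5.5]
held 7.52 lane [-165.1   -1.5] z 0.0427 [-0.4  1.7  6.3]
```

View pics/side2.png

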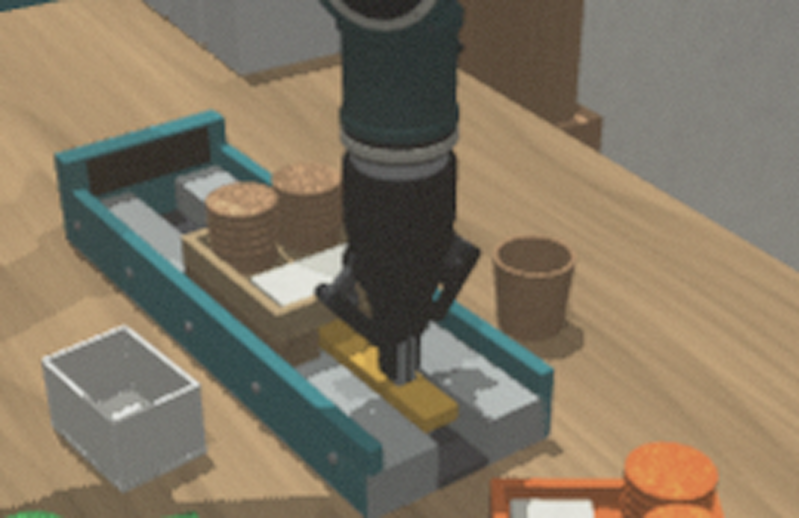

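The bar is down (tip z = 0.0427, 6.3 N up, as the spring should give). Now I'll push with a force guard.

```bash
python3 -W ignore - <<'E'
from h import *
def st(m):
    s=ctrl.read_state();print(m,round(s["time"],2),"lane",((s["eef_pos"][:2]-L["t"])@L["R"]*1000).round(1),"z",s["eef_pos"][2].round(4),s["ft_force"].round(1))
for x in (-.125,-.09,-.03):
    r=ctrl.move_linear([*lane(x,-.001),.0425],max_speed=.04,max_force=20); st((x,r))
    if r: break
im=ctrl.camera("scene")[:,:,::-1]
cv2.imwrite("pics/scene3.png",cv2.resize(im[100:275,250:520],None,fx=2.96,fy=2.96,interpolation=cv2.INTER_CUBIC))
E
```

```text
(-0.125, False) 8.72 lane [-127.3   -1.8] z 0.0432 [ 1.1 -3.3  6.4]
(-0.09, False) 9.74 lane [-94.2  -1.9] z 0.0434 [ 1.  -8.1  6.5]
(-0.03, False) 11.39 lane [-34.6  -2.1] z 0.0434 [ 0.7 -8.5  6.6]
```

View pics/scene3.png

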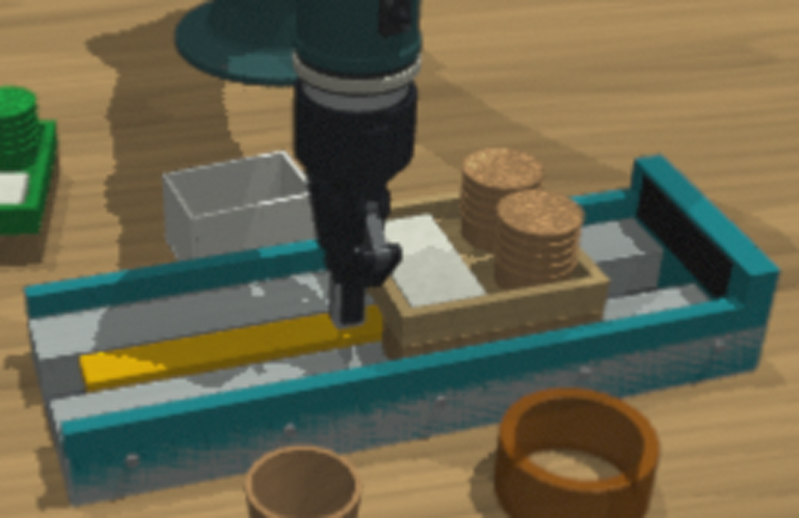

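The carrier is sliding straight at about 5 N of push, with the bar still down (0.0186). Continuing until contact with the buffer.

```bash
python3 -W ignore - <<'E'
from h import *
def st(m):
    s=ctrl.read_state();print(m,round(s["time"],2),"lane",((s["eef_pos"][:2]-L["t"])@L["R"]*1000).round(1),"z",s["eef_pos"][2].round(4),s["ft_force"].round(1))
r=ctrl.move_linear([*lane(.045,-.001),.042],max_speed=.04,max_force=20); st(r)
if not r:
    r=ctrl.move_linear([*lane(.08,-.001),.042],max_speed=.02,max_force=12); st(r)
ctrl.sleep(.2);st("hold")
for n,(x,y) in dict(scene=(250,100),side=(200,90)).items():
    im=ctrl.camera(n)[:,:,::-1]
    cv2.imwrite(f"pics/{n}4.png",cv2.resize(im[y:y+175,x:x+270],None,fx=2.96,fy=2.96,interpolation=cv2.INTER_CUBIC))
E
```

```text
False 13.47 lane [40.  -2.5] z 0.043 [  1.  -10.2   9. ]
True 14.55 lane [58.3 -3.3] z 0.0432 [-0.2 -0.8  4.3]
hold 14.75 lane [58.3 -3.3] z 0.0433 [ 1.  -2.1  3. ]
```

View pics/scene4.png

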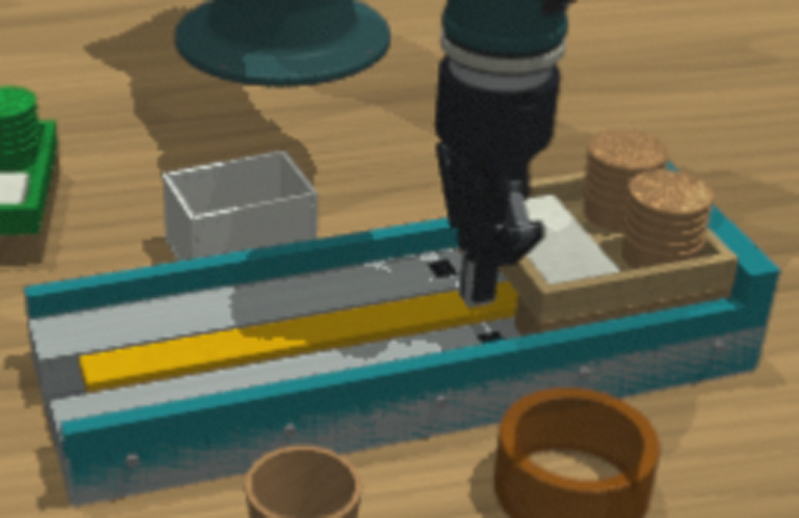

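View pics/side4.png

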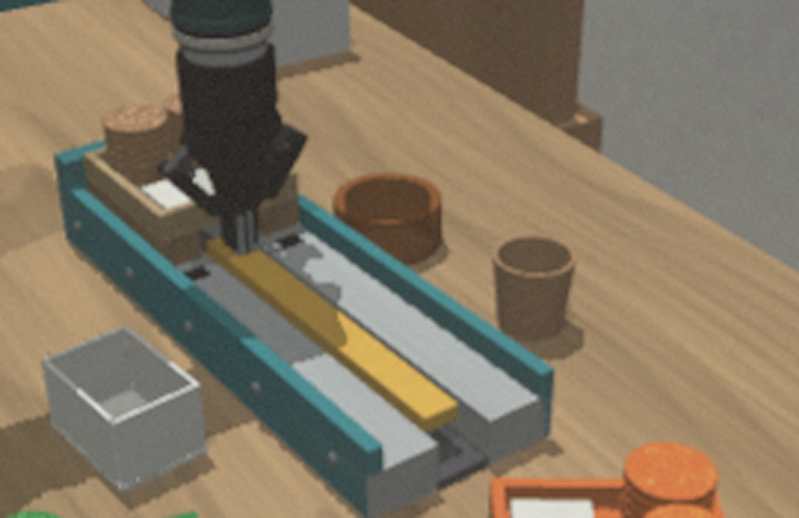

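The carrier appears to be at the buffer, with both empty stop slots (scene crop 440,268 and 488,336) visible behind it. I'll measure the position before releasing.

```bash
python3 -W ignore - <<'E'
from h import *
S=lambda p:(np.array(p)+.5)/2.963-.5+[250,100]
D=lambda p:(np.array(p)+.5)/2.963-.5+[200,90]
cs=ctrl.calibration("scene");cd=ctrl.calibration("side")
f=lambda c,p,z:((onplane(c,p,z)[0,:2]-L["t"])@L["R"]*1000).round(1)
print("rear near corner",f(cs,S((541,292)),.09)," front near",f(cs,S((736,258)),.09))
print("side rear L",f(cd,D((163,214)),.09),"rear R",f(cd,D((299,176)),.09), "front L",f(cd,D((86,153)),.09))
print("stop holes",f(cs,S((441,268)),.04),f(cs,S((489,336)),.04))
c=ctrl.calibration("wrist");im=ctrl.camera("wrist")[:,:,::-1];cv2.imwrite("pics/wrist4.png",im)
E
```

```text
rear near corner [ 73.9 -63.2]  front near [213.8 -63.8]
side rear L [73.  58.2] rear R [ 65.  -64.5] front L [210.6  60.2]
stop holes [53.9 48.1] [ 54.5 -36.1]
```

View pics/wrist4.png

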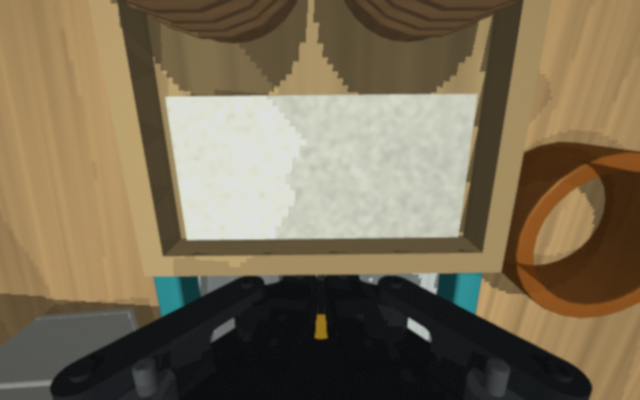

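The rear wall measures 71–74 mm, and the same view puts the stop slots about 3 mm high, so about 71 mm (home). One more gentle push to confirm it is seated.

```bash
python3 -W ignore - <<'E'
from h import *
def st(m):
    s=ctrl.read_state();print(m,round(s["time"],2),"lane",((s["eef_pos"][:2]-L["t"])@L["R"]*1000).round(1),"z",s["eef_pos"][2].round(4),s["ft_force"].round(1))
p=ctrl.read_state()["eef_pos"]
r=ctrl.move_linear([*lane(.075,-.003),.042],max_speed=.02,max_force=16); st(r)
ctrl.sleep(.2); st("hold")
E
```

```text
True 15.32 lane [58.  -3.3] z 0.0435 [-0.6 -1.1  4.3]
hold 15.52 lane [58.  -3.3] z 0.0435 [-1.  -0.6  5.2]
```

It didn't move under 16 N, so it's seated against the buffer. Now back off the wall with the bar held, raise slowly, and move clear.

```bash
python3 -W ignore - <<'E'
from h import *
def st(m):
    s=ctrl.read_state();print(m,round(s["time"],2),"lane",((s["eef_pos"][:2]-L["t"])@L["R"]*1000).round(1),"z",s["eef_pos"][2].round(4),s["ft_force"].round(1))
ctrl.move_linear([*lane(.044,-.002),.042],max_speed=.02); st("back")
ctrl.move_linear([*lane(.044,-.002),.07],max_speed=.03); st("up")
ctrl.move_linear([*lane(.03,-.002),.25],max_speed=.12); st("clear")
ctrl.move_linear([*lane(-.12,-.002),.25],max_speed=.15); st("away")
for n,(x,y) in dict(scene=(250,100),side=(200,90)).items():
    im=ctrl.camera(n)[:,:,::-1]
    cv2.imwrite(f"pics/{n}5.png",cv2.resize(im[y:y+175,x:x+270],None,fx=2.96,fy=2.96,interpolation=cv2.INTER_CUBIC))
E
```

```text
back 16.35 lane [45.9 -2.7] z 0.0423 [-0.1  3.3  7.8]
up 17.43 lane [43.9 -1.7] z 0.0697 [-0.7  0.6  0.4]
clear 19.09 lane [30.1 -1.6] z 0.2494 [0.5 0.4 0.2]
away 20.24 lane [-119.    -2.1] z 0.2498 [-1.1  0.4  0.2]
```

View pics/scene5.png

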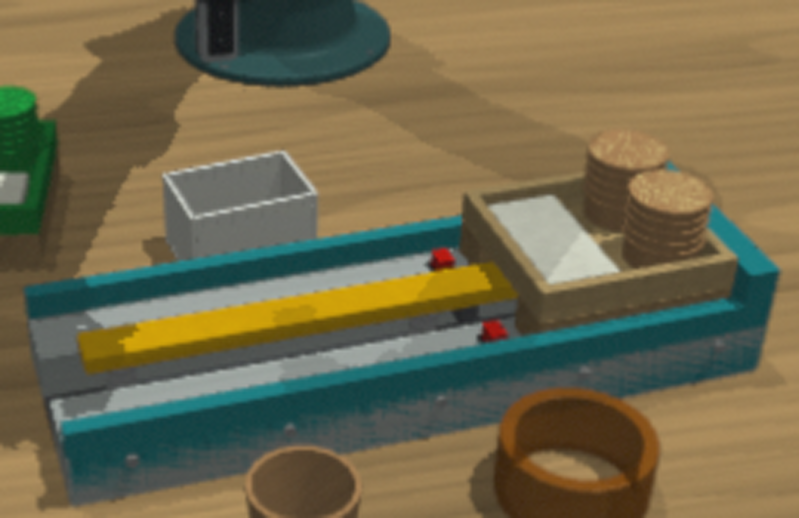

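View pics/side5.png

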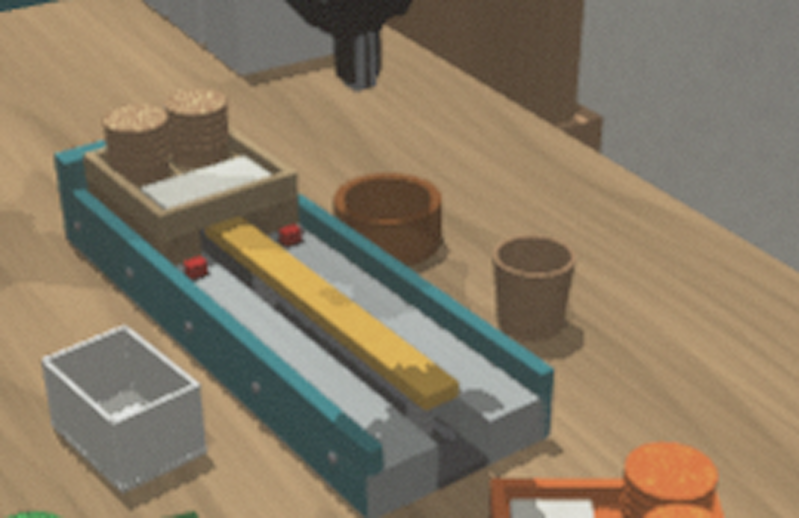

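The bar is up (tail corner back at its initial pixel). Both red stops stand behind the carrier (scene 443,258 and 494,330), the carrier is flat at the buffer, and the bystanders haven't moved. Handing in.

```bash
python3 -c "
from station import ctrl
ctrl.sleep(.3);ctrl.sign_off()"
```

```text
the job is handed in; nothing more can be done
```

I pressed the bar down with the shut fingers (tip at 42–43.5 mm, about 18.5 mm or more of travel) and held it there while pushing the carrier over the stops. I pushed until it met the buffer, where it did not move under a further 16 N push. Then I backed about 12 mm off the wall, let the bar up and moved clear. I handed the job in at about 20.5 s of the 48 s allowed; it gave no verdict.

The last pictures show the bar back up, both red stops standing behind the carrier, and the carrier lying flat. The tub, tape roll and basket look unmoved. The tool force was near zero.

- **Carrier position:** taken before release, the two cameras disagreed by up to 9 mm on the rear wall (65–74 mm against a nominal 71). The unyielding push is what I relied on to say it is home; I did not re-measure the position after letting the bar up.
- **Lane position:** the two cameras differed by up to about 7 mm along the lane, mostly at the buffer corners. I used a joint fit, and the wrist view agreed with it to about 1 mm for the bar's centre line and the carrier's rear.

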